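# Flip the re-order marker of the empty wire reel

## Task

One of the three reels on the wire rack has run out: flip the hinged marker in front of that bare reel right over its hinge, away from you, until it lies flat on the far side with its cross face up, so that the wire gets re-ordered. Push it over gently with the fingertips, without gripping it or flicking it over. Leave the other two markers as they are, keep off the reels, and do not shift anything that stands loose on the bench.

Things in the scene. Friction and masses are not known exactly. Their poses are not given: they have to be found in the camera images.
- rack: fixed grey steel rack, 190 x 400 x 125 mm (own x, y, z); origin: centre of underside; +x points from its marker side (nearer the robot) to its reel side. A 12 mm shaft along y at x = 55, z = 100 carries three reels. A 22 mm wide front rail (top z = 78) carries three hinged markers 120 mm apart, one before each reel; below the markers' near half is free space down to the bench
- reel_empty: the reel without wire: grey plastic, two 80 mm flanges, bare 32 mm core, 62 mm wide, lying across on the rack's shaft, free to spin; origin at its centre, 100 mm above the bench. It may sit at any of the three places
- reel_part: the same reel partly wound with copper wire (54 mm over the wire); origin at its centre
- reel_full: the same reel full of copper wire (72 mm over the wire); origin at its centre
- hinge1 (a point): middle of the hinge pin of the left (+y of the rack) marker, on the rack at x = -75, y = 120, z = 90 mm; its axes are those of the rack. The pin lies along the rack's y, between two 3 mm steel cheeks 69 mm apart, whose tops stand 9 mm above the pin
- marker1 (a joint): angle of the left (+y of the rack) marker: 0 = flat on the near side, towards the robot, ring face up; pi/2 = upright; pi = flat on the far side, towards its reel, cross face up. Starts between 0 and 0.25 rad. Stiff hinge: stays where it is left, turns under about 0.035 N m (under 1 N at the tab); end stops at 0 and pi
- ring_face1: the left (+y of the rack) marker's half (2.5 mm) with the black ring, up at the start. Origin mid-tab: on the marker's mid-plane, 62 mm from the pin. Whole marker: 5 mm aluminium plate, 60 mm wide from 3 to 52 mm from the pin, then a finger tab 26 mm wide to 72 mm; the mid-plane holds the pin axis. Axes at joint 0 are the rack's (tab points to -x), and turn with the marker
- cross_face1: the left (+y of the rack) marker's other half (2.5 mm thick), with the black cross, underneath at the start; same origin and axes as ring_face1
- hinge2 (a point): middle of the hinge pin of the middle marker, on the rack at x = -75, y = 0, z = 90 mm; its axes are those of the rack. The pin lies along the rack's y, between two 3 mm steel cheeks 69 mm apart, whose tops stand 9 mm above the pin
- marker2 (a joint): angle of the middle marker: 0 = flat on the near side, towards the robot, ring face up; pi/2 = upright; pi = flat on the far side, towards its reel, cross face up. Starts between 0 and 0.25 rad. Stiff hinge: stays where it is left, turns under about 0.035 N m (under 1 N at the tab); end stops at 0 and pi
- ring_face2: the middle marker's half (2.5 mm) with the black ring, up at the start. Origin mid-tab: on the marker's mid-plane, 62 mm from the pin. Whole marker: 5 mm aluminium plate, 60 mm wide from 3 to 52 mm from the pin, then a finger tab 26 mm wide to 72 mm; the mid-plane holds the pin axis. Axes at joint 0 are the rack's (tab points to -x), and turn with the marker
- cross_face2: the middle marker's other half (2.5 mm thick), with the black cross, underneath at the start; same origin and axes as ring_face2
- hinge3 (a point): middle of the hinge pin of the right (-y of the rack) marker, on the rack at x = -75, y = -120, z = 90 mm; its axes are those of the rack. The pin lies along the rack's y, between two 3 mm steel cheeks 69 mm apart, whose tops stand 9 mm above the pin
- marker3 (a joint): angle of the right (-y of the rack) marker: 0 = flat on the near side, towards the robot, ring face up; pi/2 = upright; pi = flat on the far side, towards its reel, cross face up. Starts between 0 and 0.25 rad. Stiff hinge: stays where it is left, turns under about 0.035 N m (under 1 N at the tab); end stops at 0 and pi
- ring_face3: the right (-y of the rack) marker's half (2.5 mm) with the black ring, up at the start. Origin mid-tab: on the marker's mid-plane, 62 mm from the pin. Whole marker: 5 mm aluminium plate, 60 mm wide from 3 to 52 mm from the pin, then a finger tab 26 mm wide to 72 mm; the mid-plane holds the pin axis. Axes at joint 0 are the rack's (tab points to -x), and turn with the marker
- cross_face3: the right (-y of the rack) marker's other half (2.5 mm thick), with the black cross, underneath at the start; same origin and axes as ring_face3
- spare_reel: full wire reel standing upright on its flange, 80 mm diameter, 62 mm high, loose beside the rack's left end; origin at the centre of its underside
- driver: round loudspeaker driver lying face up, 112 mm diameter, 58 mm high, loose beside the rack's right end; origin at the centre of its underside
- former_a: white plastic tube (coil former), 36 mm diameter, 26 mm high, standing loose on the bench below the gap between the left and middle markers; origin at the centre of its underside
- former_b: the same, below the gap between the middle and right markers; origin at the centre of its underside
- microphone: black hand microphone with a round grille, 180 mm long, 49 mm thick, lying loose; origin at the centre of its underside
- screwdriver: screwdriver lying loose; origin at the centre of its underside
- tape_roll: black roll of tape lying flat, 90 mm diameter, 19 mm high, loose; origin at the centre of its underside
- varnish_jar: small closed jar, 48 mm diameter, 62 mm high, loose; origin at the centre of its underside

How it is judged:
By the outcome, as a careful person would: the job done as asked, in the order asked, and still so for the second after the job is handed in, with the robot touching nothing.
It also fails if it takes over 38 s, if anything falls off the work surface, if the arm or the gripper's body presses on something with over 40 N, if the wrist force passes 120 N, or if a joint passes its speed limit or range.

## Robot

A 6-joint arm with a two-finger parallel gripper is mounted at the origin on the work surface. World frame = base frame: x ahead of the robot, y to its left, z up, the work surface at z = 0. Lengths are in m, angles in rad, forces in N, time in s.
With the tool pointing down it reaches from about 0.325 to 0.9 m from the base axis. Payload 3.5 kg.
Tool frame: the origin (TCP) lies between the finger pads; the fingertips stand 22 mm ahead of it and the grasp point (between the pads) lies 3 mm ahead of it; z points along the fingers, x is the direction in which the jaws open and shut, and the axes are right-handed (so a half turn about z gives the same grasp; the last joint's range is limited). The gripper opens to 85 mm and grips with 20 to 120 N. Pads are 22 mm wide; open, the fingers measure 114 mm over their backs; the gripper's body (76 mm by 85 mm) begins 54 mm behind the grasp point. The pads swing forward as they close: fully open they stand 13 mm farther back than shut.
Start: joints at [-1.352, 0.276, -0.026, 1.268, 0, 1.467], TCP at [0.198, -0.593, 0.253] pointing down, gripper open.
Joint ranges: [-3.12, 3.12], [-0.85, 1.88], [-1.08, 1.24], [-1.95, 2.15], [-1.57, 1.53], [-3.14, 3.14]. Speed limits (rad/s): [2.57, 2.57, 3.14, 3.14, 3.14, 3.14].

## Interface

Orientations are given as a unit quaternion [w, x, y, z].
In Python, from cell import robot gives the robot as it stands.
- The arm moves only by the tool jog_arm, never from a script. Its argument "rows" is a list that holds one entry, the list of rows, each a list of 4 numbers: the shift along the tool's x, y, z in mm, then the turn about the tool's z in rad. In form: [[[tx, ty, tz, roll], ...]]. A call has exactly 5 rows; each row shifts and turns the pose as measured when the row begins, along the tool's axes as they then stand; what a row does not reach is not made up. A row lasts 1/10 s, in which the tool goes at most 50 mm and 8.59 degrees, less where a joint would pass 70% of its speed; a pose out of reach is approached as far as the arm can. A call is refused whole if a number of a shift passes 50 or a number of a turn 0.15, either way. A call with a gripper value outside its range is refused whole. "fingers" is the finger opening in mm, from 0 to 85.4, set as the call begins (left out, the last holds). The fingers move at their own pace and stop on an object; "grip_force" is the grip in N (left out, the last holds). Time passes only in rows, so rows that do not move let the fingers close, or fill a call up. It gives the time, the measured TCP pose, the force and the opening at its end, in the units of the state.
- robot.read_state(): the state, without advancing time (a new reading comes with each control period).
- robot.snapshot(name): name is "scene" or "top" or "wrist"; returns a dict with "pixels" (480x640x3 uint8, blue, green, red), "intrinsics" (3x3 intrinsics, pixels), "k1" (the pictures are not rectified: a ray, as slopes to the right and down, at radius r is drawn at 1 + k1 r^2 times it, then the intrinsics apply), "extrinsics" (4x4, takes a point from camera to world coordinates). Camera axes: x right, y up, looking along -z (the intrinsics and any distortion apply to the point x, -y, -z); pixel columns grow to the right and rows downward; lengths in m; the calibration is good to about 2 mm. A picture is of the moment at which its call begins. There is no depth.
- robot.finish_job(): hands the job in, once; it reports no verdict.
Trained networks look in a picture, given as the dict that the camera call returned (one of the last four; its "shot" number tells which), for a name from the list of things; names that differ only in an ending like _2 or _b are one class to them, and where a whole thing is asked for, a point or a joint stands for the part that bears it (a point fixed in the world has none). Each returns a list of dicts, best first, with "p" (0 to 1); they miss things now and then, are a little off and sometimes report something else, mostly with a low value. They report only what shows in the picture. A call takes as long as a camera call.
- robot.boxes_of(query, picture): "position" ([column, row] in pixels, amid what is visible of it).
- robot.masks_of(query, picture): "mask" (480x640 bool, what is visible of it) and "position" ([column, row] in pixels, amid what is visible of it).
The state is a dict: "t": time; "qpos": joint angles; "dq": joint speeds; "effort": joint torques, N m; "tool_pos": TCP position; "eef_rot": TCP orientation; "contact_force": force on the tool from outside, world axes, zero at the start; "moment": the same for the moment, N m; "finger_gap": finger opening in m.
Only numpy, scipy, OpenCV 4.12 (cv2) and the standard library are available. Lean on these libraries where they do the work, as an engineer would, in place of code of your own. Each camera call takes 0.05 s, during which the arm holds its last target.

## Working session

There is one attempt and no reset: what is moved stays moved. The work goes in short steps, Python scripts to look and compute and a tool call to move; the robot and the scene stay as the last step left them, time stands still between calls to the robot, and variables do not carry over. Pictures are saved under pics/ and viewed, and the job is handed in when it is done.

Besides the shell and the picture viewer there is one more tool, called by a JSON object that holds its "fn" and its "kwargs". jog_arm: Moves the arm, as the interface text tells. Its arguments: {"type":"object","properties":{"rows":{"type":"array"},"fingers":{"type":"number"},"grip_force":{"type":"number"}},"required":["rows"]}

```bash
ls; mkdir -p pics; python3 - <<'E'
from cell import robot
import cv2
s=robot.read_state(); print(s)
for n in ("scene","top"):
    p=robot.snapshot(n); cv2.imwrite(f"pics/{n}0.png",p["pixels"]); print(n,p["intrinsics"],p["k1"],p["extrinsics"],p["shot"])
E
```

```text
pics
{'t': 0.0, 'qpos': array([-1.35241271e+00,  2.77082303e-01, -2.78916094e-02,  1.26798029e+00,
        1.33512049e-05,  1.46737630e+00]), 'dq': array([-0.00017948, -0.00102787,  0.00126149,  0.00028086,  0.00137403,
       -0.0002553 ]), 'effort': array([-8.85213421e-05, -4.45508623e+01,  2.95203710e+01,  1.64236320e-02,
       -1.81938894e-04,  3.06221224e-06]), 'tool_pos': array([ 0.1974976 , -0.59220904,  0.25218606]), 'eef_rot': array([-7.22816954e-04,  8.11257228e-01, -5.84688418e-01, -8.01051936e-04]), 'contact_force': array([-0.57301538, -0.35115827, -0.16017352]), 'moment': array([-0.04109385,  0.05904426, -0.04482332]), 'finger_gap': 0.08532997718647692}
scene [[527.92648464   0.         315.75134006]
 [  0.         527.92648464 241.41789878]
 [  0.           0.           1.        ]] -0.02834556151987187 [[-0.32846649 -0.82514345  0.45961728  1.1807853 ]
 [ 0.94450872 -0.28509117  0.16317568  0.25821774]
 [-0.00361052  0.48771027  0.87299808  1.30492569]
 [ 0.          0.          0.          1.        ]] 1
top [[490.18906155   0.         315.81864769]
 [  0.         490.18906155 232.89207033]
 [  0.           0.           1.        ]] 0.0021264304545247944 [[ 0.0085085   0.99527209 -0.09675268  0.43860279]
 [-0.99983055  0.010047    0.01542527  0.02937511]
 [ 0.01632441  0.09660504  0.99518892  1.30174083]
 [ 0.          0.          0.          1.        ]] 2
```

View pics/scene0.png

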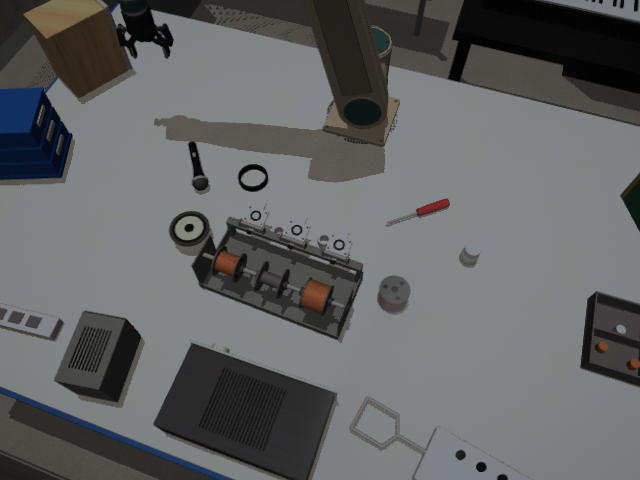

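View pics/top0.png

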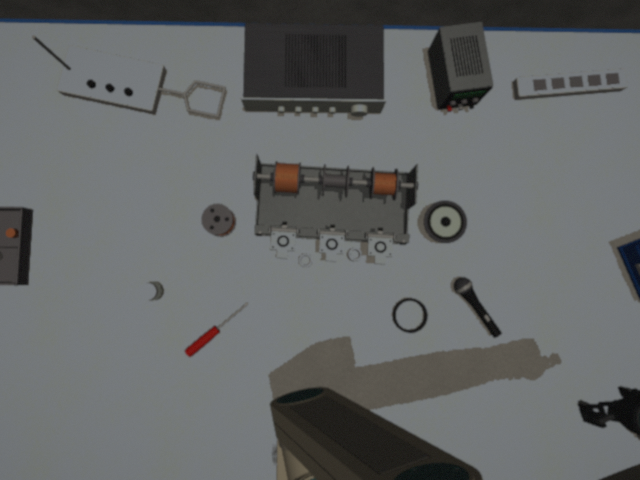

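The scene and top pictures show the bare reel at the middle place: reel_empty at about (335,180) in top, with marker 2 in front at (332,243). Next I'll measure the rack.

```bash
cat > h.py <<'E'
import numpy as np, cv2, json
from scipy.optimize import least_squares
def cam(p):
    return np.array(p["intrinsics"]),p["k1"],np.array(p["extrinsics"])
def proj(c,X):
    K,k1,E=c
    X=np.atleast_2d(X); q=(X-E[:3,3])@E[:3,:3]
    s=np.c_[q[:,0]/-q[:,2],-q[:,1]/-q[:,2]]
    r2=(s**2).sum(1,keepdims=True); s=s*(1+k1*r2)
    return s@np.diag([K[0,0],K[1,1]])+K[:2,2]
def back(c,uv,z):
    f=lambda xy: (proj(c,[xy[0],xy[1],z])[0]-uv)
    return least_squares(f,[0.5,0]).x
E
python3 - <<'E'
from cell import robot
from h import *
import pickle
P={}
for n in ("scene","top"):
    p=robot.snapshot(n); c=cam(p); P[n]=c; cv2.imwrite(f"pics/{n}1raw.png",p["pixels"])
    for q,z in (("reel_empty",.1),("reel_part",.1),("reel_full",.1),("ring_face1",.09),("rack",.05),("former_a",.02),("spare_reel",.05),("driver",.05)):
        for d in robot.boxes_of(q,p)[:4]:
            if d["p"]>.3: print(n,q,round(d["p"],2),np.round(d["position"],1),np.round(back(c,d["position"],z),3))
    a={"top":(240,150,180,120),"scene":(185,195,190,143)}[n]
    im=p["pixels"][a[1]:a[1]+a[3],a[0]:a[0]+a[2]]
    im=cv2.convertScaleAbs(im,alpha=1.6)
    cv2.imwrite(f"pics/{n}1.png",cv2.resize(im,(a[2]*4,a[3]*4),interpolation=cv2.INTER_CUBIC))
pickle.dump(P,open("cams.pkl","wb"))
E
```

```text
scene reel_empty 0.69 [270.5 279.8] [ 0.688 -0.038]
scene reel_part 0.76 [227.1 261.4] [ 0.676 -0.163]
scene reel_part 0.58 [287.  265.4] [ 0.637 -0.013]
scene reel_full 0.74 [312.6 296.2] [0.695 0.077]
scene ring_face1 0.76 [256.  214.5] [ 0.515 -0.15 ]
scene ring_face1 0.63 [298.8 224.8] [ 0.508 -0.029]
scene ring_face1 0.57 [342.2 241.7] [0.519 0.097]
scene ring_face1 0.36 [189.9 226. ] [ 0.607 -0.304]
scene rack 0.95 [287.6 268.7] [ 0.623 -0.02 ]
scene former_a 0.58 [325.2 242.5] [0.499 0.044]
scene spare_reel 0.7 [394.  293.1] [0.598 0.265]
scene driver 0.6 [187.1 226.8] [ 0.593 -0.329]
top reel_empty 0.95 [333.3 181.8] [ 0.684 -0.032]
top reel_part 0.87 [384. 182.] [ 0.685 -0.158]
top reel_full 0.62 [283.7 177.7] [0.693 0.092]
top ring_face1 0.86 [326.8 246.9] [ 0.522 -0.017]
top ring_face1 0.63 [280.6 240.5] [0.537 0.098]
top ring_face1 0.63 [381.2 246.1] [ 0.525 -0.152]
top ring_face1 0.52 [334.  211.3] [ 0.611 -0.034]
top rack 0.9 [331.4 213.6] [ 0.611 -0.03 ]
top rack 0.59 [302.3 261. ] [0.488 0.044]
top rack 0.41 [328.2 245.7] [ 0.528 -0.022]
top former_a 0.57 [302.  258.4] [0.496 0.045]
top former_a 0.54 [352.8 256.5] [ 0.502 -0.088]
top spare_reel 0.7 [217.  220.1] [0.591 0.264]
top spare_reel 0.39 [381.6 184.6] [ 0.688 -0.16 ]
top driver 0.67 [441.4 222.8] [ 0.59  -0.314]
```

View pics/top1.png

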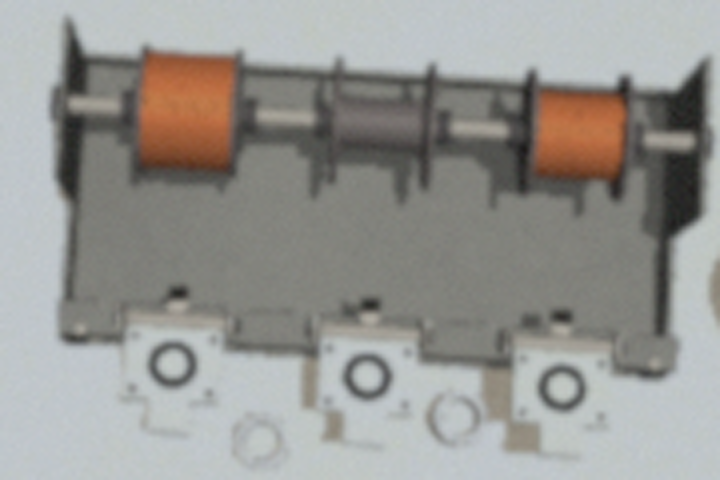

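View pics/scene1.png

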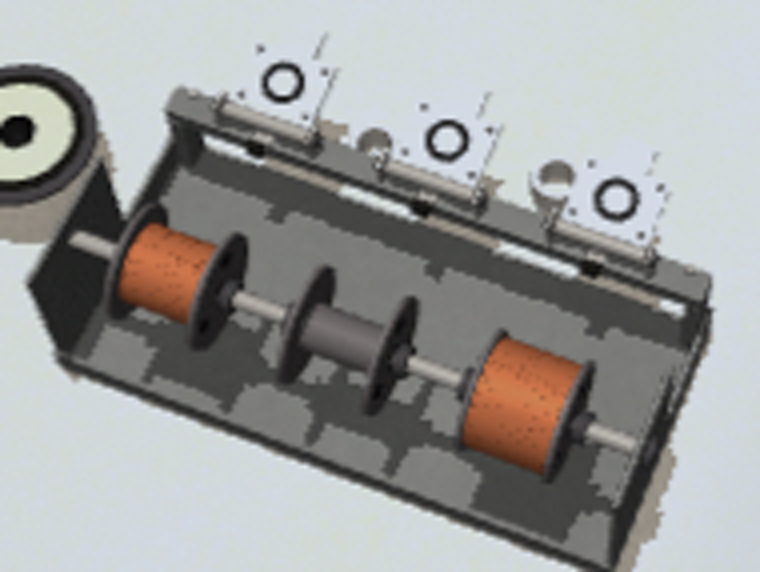

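```bash
cat > fit.py <<'E'
from h import *
import pickle
P=pickle.load(open("cams.pkl","rb"))
o={"top":(240,150),"scene":(185,195)}
F=[("top",55,120,100,187,110),("top",55,0,100,381,123),("top",55,-120,100,578,135),
("scene",55,-120,100,180,277),("scene",55,0,100,348,341),("scene",55,120,100,527,404),
("scene",-75,-120,90,266,121),("scene",-75,0,90,430,181),("scene",-75,120,90,601,242),
("top",-75,-120,90,561,338),("top",-75,0,90,368,325),("top",-75,120,90,175,315)]
def T(v,L):
    c,s=np.cos(v[2]),np.sin(v[2]); L=np.array(L)/1000
    return np.array([v[0]+c*L[0]-s*L[1],v[1]+s*L[0]+c*L[1],L[2]])
def res(v,fs=F):
    return np.concatenate([proj(P[f[0]],T(v,f[1:4]))[0]-(np.array(f[4:6])/4+o[f[0]]) for f in fs])
r=least_squares(res,[.62,-.03,0])
if __name__=="__main__":
    print(r.x); print(np.round(r.fun.reshape(-1,2),1))
    for n in("top","scene"):
        q=least_squares(res,r.x,args=([f for f in F if f[0]==n],)); print(n,q.x)
    for y in(120,0,-120): print(T(r.x,(-75,y,90)))
E
python3 fit.py
```

```text
[ 0.63280697 -0.03260536 -0.05108088]
[[-0.1 -0.3]
 [-0.5 -0.5]
 [-1.7 -0.6]
 [-1.2 -0.2]
 [-0.4 -0.2]
 [-0.9  0.6]
 [-0.3  0.3]
 [-0.3 -0.1]
 [-0.6 -0.2]
 [-0.5  0.9]
 [-0.3  1.2]
 [-0.3  0.8]]
top [ 0.63344991 -0.03400286 -0.05392648]
scene [ 0.63217122 -0.03110446 -0.0477087 ]
[0.56403183 0.09106752 0.09      ]
[ 0.55790479 -0.02877596  0.09      ]
[ 0.55177775 -0.14861944  0.09      ]
```

```bash
cat > plan.py <<'E'
# plan(target xyz, yaw): print rows in tool axes
from h import *
from scipy.spatial.transform import Rotation as R
from fit import T, r as RK
RKP=RK.x
def pose(s):
    q=s["eef_rot"]; return np.array(s["tool_pos"]), R.from_quat([q[1],q[2],q[3],q[0]])
def yaw(rot): x=rot.as_matrix()[:,0]; return np.arctan2(x[1],x[0])
def loc(p):  # world -> rack frame mm
    c,s=np.cos(RKP[2]),np.sin(RKP[2]); d=np.array(p)-[RKP[0],RKP[1],0]
    return np.array([c*d[0]+s*d[1],-s*d[0]+c*d[1],d[2]])*1000
def rows(s,tgt,ty,n=5,vmax=45,wmax=.14):
    p,rot=pose(s); out=[]
    for i in range(n):
        d=np.array(tgt)-p; m=np.linalg.norm(d)*1000
        st=d*min(1,vmax/max(m,1e-9))
        t=rot.inv().apply(st)*1000
        dy=ty-yaw(rot); dy=np.clip(-dy,-wmax,wmax)  # tool z down
        out.append([*np.round(t,0).tolist(),round(float(dy),3)])
        p=p+rot.apply(np.array(out[-1][:3])/1000); rot=rot*R.from_rotvec([0,0,out[-1][3]])
    return out
def show(s):
    p,rot=pose(s); h=loc(p)-[-75,0,90]
    print("t",round(s["t"],2),"p",np.round(p,4),"yaw",round(yaw(rot),3),"tilt",np.round(rot.as_matrix()[:,2],3),"tip rel hinge mm",np.round(h-[0,0,22],1),"F",np.round(s["contact_force"],1),"q",np.round(s["qpos"],2),"gap",round(s["finger_gap"],3))
E
python3 - <<'E'
from cell import robot
from plan import *
s=robot.read_state(); show(s)
t=T(RKP,(-75-105,0,100)); t[2]=.25
print(t); print(rows(s,t,1.52))
from fit import P
im=cv2.imread("pics/scene1raw.png",0)[195:270,225:365]
im=np.clip((im.astype(float)-150)*2.4,0,255).astype(np.uint8); cv2.imwrite("pics/enh.png",cv2.resize(im,None,fx=5,fy=5,interpolation=cv2.INTER_CUBIC))
E
```

```text
t 1.0 p [ 0.1977 -0.5929  0.2533] yaw -1.249 tilt [ 0. -0. -1.] tip rel hinge mm [-331.  -581.8  141.3] F [-0.3 -0.1  0.4] q [-1.35  0.28 -0.03  1.27  0.    1.47] gap 0.085
[ 0.45304175 -0.0234148   0.25      ]
[[-33.0, -30.0, 0.0, -0.14], [-29.0, -35.0, 0.0, -0.14], [-23.0, -38.0, 0.0, -0.14], [-18.0, -41.0, 0.0, -0.14], [-12.0, -43.0, 0.0, -0.14]]
```

View pics/enh.png

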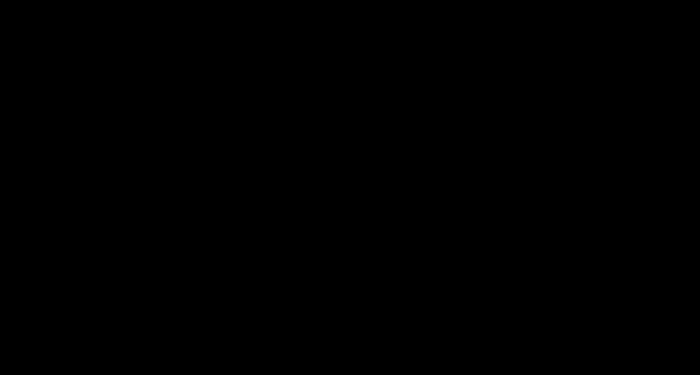

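The contrast crop came out all black because the threshold was too high, so I'll skip it. The finger path covers every starting angle anyway. Moving now.

{"fn": "jog_arm", "kwargs": {"rows": [[[-33,-30,0,-0.15],[-29,-35,0,-0.15],[-23,-38,0,-0.15],[-18,-41,0,-0.15],[-12,-43,0,-0.15]]], "fingers": 0, "grip_force": 20}}

```text
t: 1.5
tool_pos: [0.284, -0.3861, 0.2522]
eef_rot: [0.002, 0.97, -0.244, 0.001]
contact_force: [1.0, 0.6, 1.0]
finger_gap: 0.0122
```

```bash
cat > go.py <<'E'
import sys
from cell import robot
from plan import *
s=robot.read_state(); show(s)
a=list(map(float,sys.argv[1:4])); v=float(sys.argv[4]) if len(sys.argv)>4 else 45
# target = fingertip in hinge frame mm (rack axes)
t=T(RKP,(-75+a[0],a[1],90+a[2]+22))
print(rows(s,t,1.52,vmax=v,wmax=.15))
E
python3 go.py -105 0 135
```

```text
t 1.5 p [ 0.284  -0.3861  0.2522] yaw -0.494 tilt [ 0.001 -0.005 -1.   ] tip rel hinge mm [-255.3 -370.9  140.2] F [1.  0.6 1. ] q [-1.07  0.01 -0.34  1.22 -0.    0.99] gap 0.012
[[-3.0, -45.0, 0.0, -0.15], [4.0, -45.0, 0.0, -0.15], [11.0, -44.0, 1.0, -0.15], [17.0, -42.0, 0.0, -0.15], [23.0, -38.0, 1.0, -0.15]]
```

{"fn": "jog_arm", "kwargs": {"rows": [[[-3,-45,0,-0.15],[4,-45,0,-0.15],[11,-44,1,-0.15],[17,-42,0,-0.15],[23,-38,1,-0.15]]]}}

```text
t: 2.0
tool_pos: [0.3805, -0.1733, 0.2507]
eef_rot: [0.004, 0.992, 0.128, 0.002]
contact_force: [0.3, -0.2, -0.1]
finger_gap: -0.0003
```

```bash
python3 go.py -105 0 135
```

```text
t 2.0 p [ 0.3805 -0.1733  0.2507] yaw 0.257 tilt [ 0.006 -0.008 -1.   ] tip rel hinge mm [-169.8 -153.4  138.7] F [ 0.3 -0.2 -0.1] q [-0.58 -0.1  -0.45  1.22 -0.    0.73] gap -0.0
[[29.0, -34.0, 1.0, -0.15], [34.0, -29.0, 1.0, -0.15], [38.0, -24.0, 1.0, -0.15], [29.0, -13.0, 0.0, -0.15], [0.0, -0.0, 0.0, -0.15]]
```

{"fn": "jog_arm", "kwargs": {"rows": [[[29,-34,0,-0.15],[34,-29,0,-0.15],[38,-24,0,-0.15],[26,-12,0,-0.15],[0,0,0,-0.15]]]}}

```text
t: 2.5
tool_pos: [0.4548, -0.0156, 0.2517]
eef_rot: [0.006, 0.875, 0.485, 0.003]
contact_force: [-0.4, -0.2, 0.2]
finger_gap: 0.0002
```

```bash
python3 go.py -105 0 125
```

```text
t 2.5 p [ 0.4548 -0.0156  0.2517] yaw 1.012 tilt [ 0.012 -0.008 -1.   ] tip rel hinge mm [-103.6    7.9  139.7] F [-0.4 -0.2  0.2] q [-0.17 -0.04 -0.39  1.21 -0.01  0.39] gap 0.0
[[-8.0, 2.0, 15.0, -0.15], [0.0, 0.0, -0.0, -0.15], [0.0, 1.0, -0.0, -0.15], [0.0, -0.0, -0.0, -0.058], [0.0, -0.0, -0.0, -0.0]]
```

{"fn": "jog_arm", "kwargs": {"rows": [[[-8,2,20,-0.15],[0,0,20,-0.15],[0,0,20,-0.15],[0,0,10,-0.06],[0,0,0,0]]]}}

```text
t: 3.0
tool_pos: [0.4553, -0.022, 0.1815]
eef_rot: [0.009, 0.724, 0.689, 0.003]
contact_force: [-0.4, 0.2, 0.2]
finger_gap: 0.0
```

```bash
python3 go.py -105 0 -25 30; python3 - <<'E'
from cell import robot
from h import *
p=robot.snapshot("wrist"); cv2.imwrite("pics/w1.png",p["pixels"])
p=robot.snapshot("scene"); im=p["pixels"][150:330,180:400]; cv2.imwrite("pics/s1.png",cv2.resize(cv2.convertScaleAbs(im,alpha=1.2),None,fx=3.5,fy=3.3,interpolation=cv2.INTER_CUBIC))
E
```

```text
t 3.0 p [ 0.4553 -0.022   0.1815] yaw 1.522 tilt [ 0.016 -0.009 -1.   ] tip rel hinge mm [-102.9    1.5   69.5] F [-0.4  0.2  0.2] q [-0.19  0.02 -0.49  1.05 -0.01 -0.14] gap 0.0
[[-0.0, -1.0, 30.0, 0.002], [-0.0, -1.0, 30.0, -0.0], [-1.0, -1.0, 30.0, -0.0], [0.0, -1.0, 4.0, -0.0], [0.0, 0.0, 0.0, -0.0]]
```

View pics/w1.png

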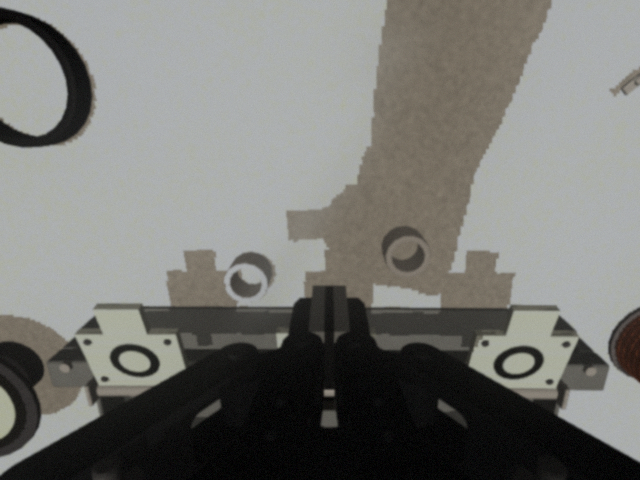

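View pics/s1.png

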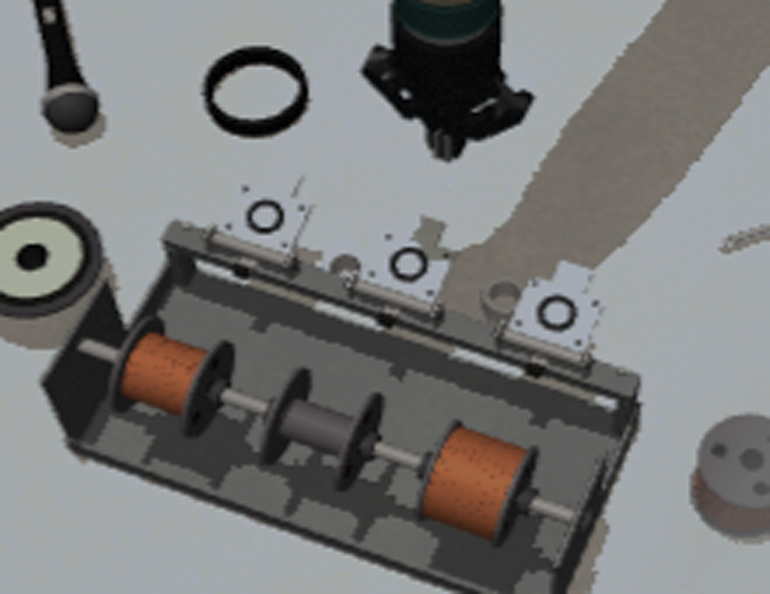

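The wrist picture shows the outer rings at columns 134 and 519. Their mean is 327, and the fingertips are at column 328, so the fingers are centred on marker 2. The scene picture shows nothing below the fingers, so I'm descending.

{"fn": "jog_arm", "kwargs": {"rows": [[[0,0,30,0],[0,-1,30,0],[-1,0,30,0],[0,0,5,0],[0,0,0,0]]]}}

```text
t: 3.6
tool_pos: [0.4647, -0.0256, 0.0928]
eef_rot: [0.016, 0.727, 0.687, 0.008]
contact_force: [0.5, 0.4, 0.6]
finger_gap: -0.0001
```

```bash
python3 go.py -88 0 -25 5; python3 - <<'E'
from cell import robot
from h import *
p=robot.snapshot("scene"); im=p["pixels"][170:270,220:360]; cv2.imwrite("pics/s2.png",cv2.resize(cv2.convertScaleAbs(im,alpha=1.2),None,fx=5.5,fy=5.5,interpolation=cv2.INTER_CUBIC))
E
```

```text
t 3.6 p [ 0.4647 -0.0256  0.0928] yaw 1.514 tilt [ 0.034 -0.012 -0.999] tip rel hinge mm [-93.3  -1.6 -19.2] F [0.5 0.4 0.6] q [-0.19  0.12 -0.59  0.82 -0.01 -0.13] gap -0.0
[[1.0, 3.0, 4.0, -0.006], [1.0, 2.0, 2.0, 0.0], [-0.0, 0.0, -0.0, 0.0], [-0.0, 0.0, -0.0, 0.0], [-0.0, 0.0, -0.0, 0.0]]
```

View pics/s2.png

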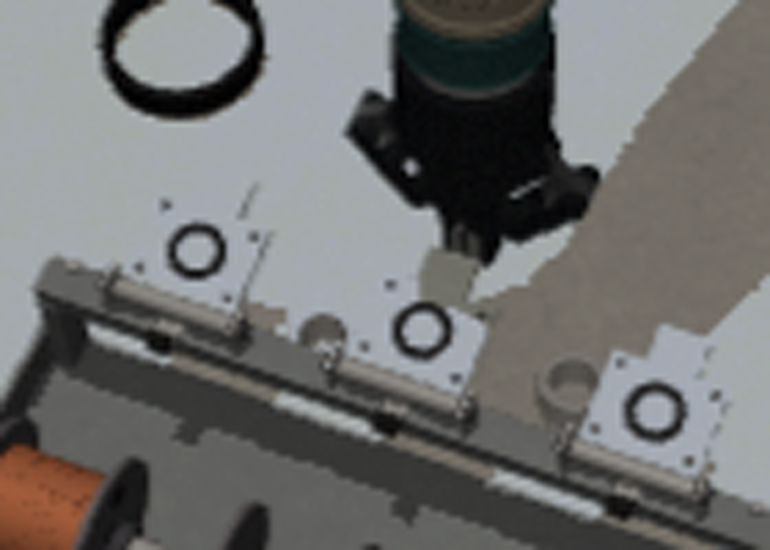

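The finger is close in front of the middle tab, at about (460,245) in the crop. Creeping in until contact.

{"fn": "jog_arm", "kwargs": {"rows": [[[0,3,1,0],[0,2,1,0],[0,1,0,0],[0,1,0,0],[0,0,0,0]]]}}

```text
t: 4.15
tool_pos: [0.4752, -0.0266, 0.0961]
eef_rot: [0.019, 0.727, 0.687, 0.01]
contact_force: [-0.3, -0.6, -1.0]
finger_gap: 0.0001
```

```bash
python3 go.py -83 0 -20 2
```

```text
t 4.15 p [ 0.4752 -0.0266  0.0961] yaw 1.514 tilt [ 0.04  -0.014 -0.999] tip rel hinge mm [-82.8  -2.  -15.9] F [-0.3 -0.6 -1. ] q [-0.19  0.13 -0.57  0.83 -0.01 -0.13] gap 0.0
[[1.0, -0.0, 2.0, -0.006], [1.0, -0.0, 2.0, -0.0], [0.0, -0.0, 0.0, -0.0], [0.0, -0.0, 0.0, -0.0], [0.0, -0.0, 0.0, -0.0]]
```

{"fn": "jog_arm", "kwargs": {"rows": [[[0,0,1,0],[0,1,0,0],[0,0,-1,0],[0,0,-2,0],[0,0,-2,0]]]}}

```text
t: 4.65
tool_pos: [0.4752, -0.0264, 0.0999]
eef_rot: [0.018, 0.727, 0.687, 0.009]
contact_force: [-1.1, -0.9, -0.8]
finger_gap: -0.0001
```

```bash
python3 go.py -83 0 -20 2;  python3 - <<'E'
from cell import robot
from h import *
p=robot.snapshot("scene"); im=p["pixels"][170:270,220:360]; cv2.imwrite("pics/s3.png",cv2.resize(cv2.convertScaleAbs(im,alpha=1.2),None,fx=5.5,fy=5.5,interpolation=cv2.INTER_CUBIC))
E
```

```text
t 4.65 p [ 0.4752 -0.0264  0.0999] yaw 1.514 tilt [ 0.039 -0.013 -0.999] tip rel hinge mm [-82.7  -1.8 -12.1] F [-1.1 -0.9 -0.8] q [-0.19  0.13 -0.56  0.84 -0.01 -0.13] gap -0.0
[[0.0, -0.0, 2.0, -0.006], [1.0, -0.0, 2.0, -0.0], [0.0, -0.0, 2.0, -0.0], [1.0, -1.0, 2.0, -0.0], [-0.0, 0.0, -0.0, -0.0]]
```

View pics/s3.png

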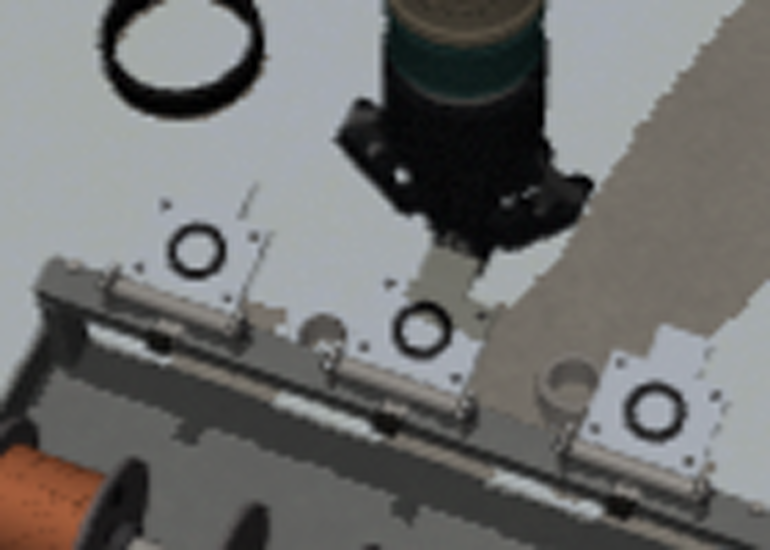

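The ring is still at (421,330), so the marker hasn't moved. I'll press a little further in, then lift.

{"fn": "jog_arm", "kwargs": {"rows": [[[0,0,4,0],[0,1,3,0],[0,1,2,0],[0,1,1,0],[0,1,0,0]]]}}

```text
t: 5.2
tool_pos: [0.474, -0.0263, 0.0874]
eef_rot: [0.014, 0.727, 0.686, 0.005]
contact_force: [-5.6, -0.6, 0.5]
finger_gap: 0.0002
```

```bash
python3 go.py -83 0 -20 2
```

```text
t 5.2 p [ 0.474  -0.0263  0.0874] yaw 1.513 tilt [ 0.027 -0.013 -1.   ] tip rel hinge mm [-83.9  -1.8 -24.6] F [-5.6 -0.6  0.5] q [-0.19  0.15 -0.57  0.82 -0.01 -0.13] gap 0.0
[[1.0, 0.0, -2.0, -0.007], [1.0, 1.0, -2.0, 0.0], [-0.0, 0.0, -1.0, 0.0], [-0.0, 0.0, 0.0, 0.0], [-0.0, 0.0, 0.0, 0.0]]
```

Contact at -5.6 N in x, which matches the tab end 72 mm from the pin. Lifting now with light pressure.

{"fn": "jog_arm", "kwargs": {"rows": [[[0,1,-3,0],[0,1,-3,0],[0,1,-3,0],[0,1,-3,0],[0,1,-3,0]]]}}

```text
t: 5.7
tool_pos: [0.4757, -0.0264, 0.102]
eef_rot: [0.012, 0.727, 0.686, 0.003]
contact_force: [-3.9, -0.8, 0.9]
finger_gap: 0.0001
```

```bash
python3 go.py -83 0 -20 2;  python3 - <<'E'
from cell import robot
from h import *
p=robot.snapshot("scene"); im=p["pixels"][170:270,220:360]; cv2.imwrite("pics/s4.png",cv2.resize(cv2.convertScaleAbs(im,alpha=1.2),None,fx=5.5,fy=5.5,interpolation=cv2.INTER_CUBIC))
E
```

```text
t 5.7 p [ 0.4757 -0.0264  0.102 ] yaw 1.513 tilt [ 0.02  -0.013 -1.   ] tip rel hinge mm [-82.2  -1.8 -10. ] F [-3.9 -0.8  0.9] q [-0.19  0.14 -0.55  0.86 -0.01 -0.13] gap 0.0
[[0.0, -0.0, 2.0, -0.007], [0.0, -0.0, 2.0, 0.0], [1.0, -0.0, 2.0, 0.0], [0.0, -0.0, 2.0, 0.0], [1.0, -1.0, 2.0, 0.0]]
```

View pics/s4.png

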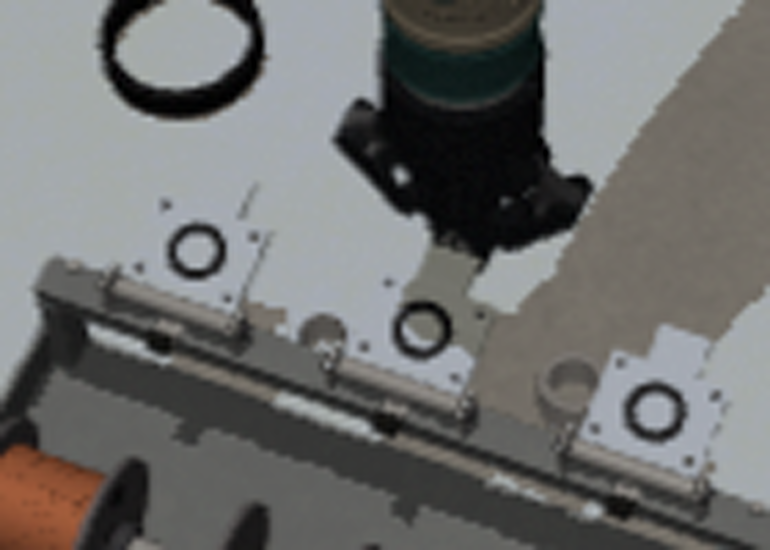

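The marker's dots shifted only slightly, so the edge mostly slipped. I'll back off, lower clear of it so it isn't dragged down, and press in again a bit harder.

{"fn": "jog_arm", "kwargs": {"rows": [[[0,-6,0,0],[0,0,10,0],[0,0,6,0],[0,4,0,0],[0,3,0,0]]]}}

```text
t: 6.25
tool_pos: [0.4746, -0.0266, 0.0851]
eef_rot: [0.01, 0.727, 0.686, 0.001]
contact_force: [-6.0, -1.1, 1.0]
finger_gap: 0.0003
```

```bash
python3 go.py -83 0 -20 2
```

```text
t 6.25 p [ 0.4746 -0.0266  0.0851] yaw 1.513 tilt [ 0.015 -0.014 -1.   ] tip rel hinge mm [-83.3  -2.  -26.9] F [-6.  -1.1  1. ] q [-0.19  0.16 -0.56  0.83 -0.01 -0.13] gap 0.0
[[1.0, 0.0, -2.0, -0.007], [0.0, 0.0, -2.0, 0.0], [1.0, 0.0, -2.0, 0.0], [-0.0, 0.0, -1.0, 0.0], [-0.0, 0.0, 0.0, 0.0]]
```

{"fn": "jog_arm", "kwargs": {"rows": [[[0,3,-3,0],[0,3,-4,0],[0,3,-4,0],[0,3,-4,0],[0,3,-4,0]]]}}

```text
t: 6.75
tool_pos: [0.4761, -0.0267, 0.0958]
eef_rot: [0.0, 0.728, 0.686, -0.01]
contact_force: [-5.4, -0.9, 0.2]
finger_gap: 0.0001
```

```bash
cat > pic.py <<'E'
import sys
from cell import robot
from h import *
p=robot.snapshot("scene"); im=p["pixels"][170:270,220:360]; cv2.imwrite(f"pics/{sys.argv[1]}.png",cv2.resize(cv2.convertScaleAbs(im,alpha=1.2),None,fx=5.5,fy=5.5,interpolation=cv2.INTER_CUBIC))
E
python3 go.py -83 0 -20 2;  python3 pic.py s5
```

```text
t 6.75 p [ 0.4761 -0.0267  0.0958] yaw 1.512 tilt [-0.014 -0.014 -1.   ] tip rel hinge mm [-81.8  -2.1 -16.2] F [-5.4 -0.9  0.2] q [-0.18  0.17 -0.53  0.89 -0.02 -0.12] gap 0.0
[[1.0, -1.0, 2.0, -0.008], [1.0, -0.0, 2.0, 0.0], [0.0, -0.0, -0.0, 0.0], [0.0, -0.0, -0.0, 0.0], [0.0, -0.0, -0.0, 0.0]]
```

View pics/s5.png

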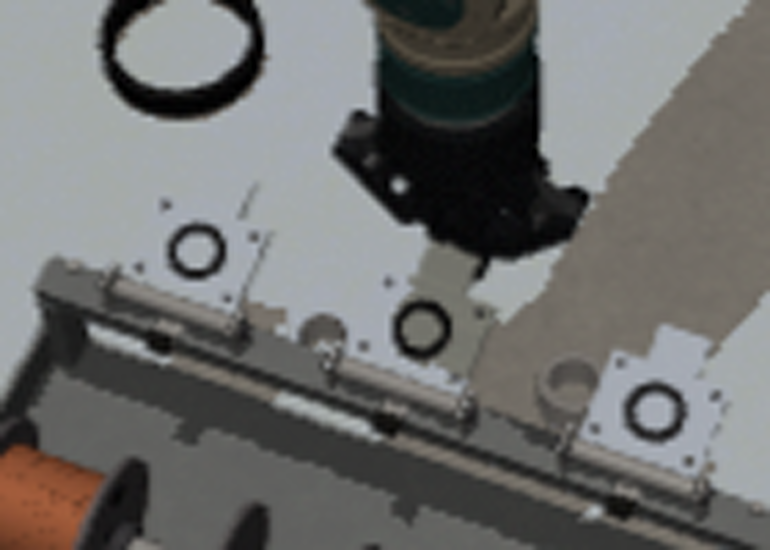

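```bash
cat > ang.py <<'E'
from h import *
from fit import *
def ringpos(img,guess,w=9):
    g=cv2.cvtColor(img,cv2.COLOR_BGR2GRAY).astype(float) if img.ndim==3 else img.astype(float)
    u,v=guess; x0,y0=int(u)-w,int(v)-w
    c=g[y0:y0+2*w+1,x0:x0+2*w+1]; m=np.clip(90-c,0,60)
    yy,xx=np.mgrid[0:2*w+1,0:2*w+1]
    rr=np.hypot(xx-(u-x0),yy-(v-y0)); m[rr>7.5]=0
    return np.array([(m*xx).sum()/m.sum()+x0,(m*yy).sum()/m.sum()+y0])
def X(v,y,d,th): return T(v,(-75-d*np.cos(th)-2.5*np.sin(th)*-1*-1*-1 if 0 else -75-d*np.cos(th)+2.5*np.sin(th), y, 90+d*np.sin(th)+2.5*np.cos(th)))
if __name__=="__main__":
    v=r.x
    for d in(26,28,30):
      for y in(120,0,-120):
        print(d,y,[np.round(proj(P["scene"],X(v,y,d,t))[0],1).tolist() for t in(0,.1,.25,.5)])
    im=cv2.imread("pics/scene1raw.png")
    for g in((339.5,244.5),(296.5,230),(256,215.5)): print(ringpos(im,g))
    from cell import robot
    p=robot.snapshot("scene"); cv2.imwrite("pics/now.png",p["pixels"])
    for g in((339.5,244.5),(296.5,230),(256,215.5)): print(ringpos(p["pixels"],g))
    for y in (0,): print("tab end",[np.round(proj(P["scene"],X(v,y,72,t))[0],1).tolist() for t in(0,.1,.25,.5)])
E
python3 ang.py
```

```text
26 120 [[338.3, 246.7], [338.2, 246.3], [338.1, 245.9], [337.8, 245.8]]
26 0 [[296.1, 231.8], [296.0, 231.4], [295.8, 231.0], [295.3, 230.8]]
26 -120 [[255.2, 217.5], [255.1, 217.1], [254.8, 216.6], [254.1, 216.4]]
28 120 [[338.5, 246.0], [338.5, 245.6], [338.4, 245.2], [338.1, 245.1]]
28 0 [[296.4, 231.2], [296.3, 230.8], [296.1, 230.4], [295.5, 230.1]]
28 -120 [[255.6, 216.9], [255.4, 216.4], [255.1, 216.0], [254.3, 215.6]]
30 120 [[338.8, 245.4], [338.8, 245.0], [338.7, 244.5], [338.3, 244.3]]
30 0 [[296.7, 230.6], [296.6, 230.2], [296.3, 229.7], [295.7, 229.4]]
30 -120 [[255.9, 216.3], [255.7, 215.8], [255.3, 215.3], [254.6, 214.9]]
[338.64139087 244.56765815]
[296.33192031 229.703688  ]
[255.50044964 215.43120504]
[338.65401786 244.56160714]
[296.55173463 229.44856969]
[255.52118644 215.4420904 ]
tab end [[302.8, 218.2], [302.6, 216.9], [302.2, 215.5], [301.0, 214.3]]
```

```bash
python3 - <<'E'
import cv2,numpy as np
a=cv2.imread("pics/scene1raw.png")[200:250,270:320]; b=cv2.imread("pics/now.png")[200:250,270:320]
f=lambda i: cv2.resize(i,None,fx=8,fy=8,interpolation=cv2.INTER_NEAREST)
a=np.clip((a.astype(float)-90)*2,0,255).astype(np.uint8);b=np.clip((b.astype(float)-20)*1.6,0,255).astype(np.uint8)
cv2.imwrite("pics/cmp.png",np.hstack([f(a),f(b)]))
E
```

```text
(no output)
```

View pics/cmp.png

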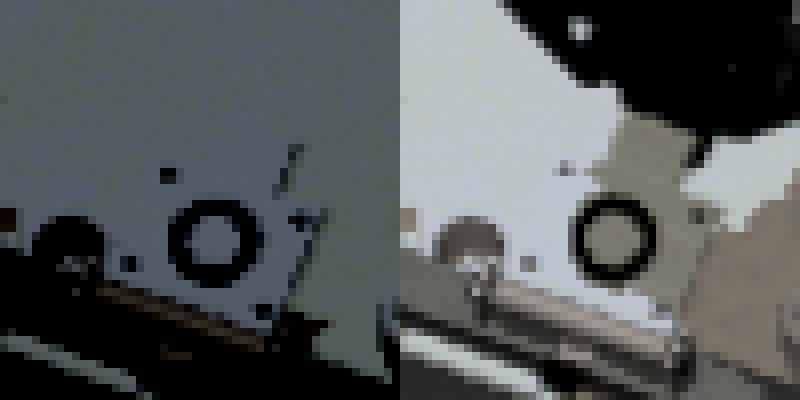

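```bash
python3 - <<'E'
from ang import *
v=r.x
for (d,y) in((47,-23),(47,23),(72,13),(52,13),(72,-13),(52,30)):
    print(d,y,[np.round(proj(P["scene"],X(v,y,d,t))[0],1).tolist() for t in(0,.1,.2,.3,.4,.5,.7,.9)])
E
```

```text
47 -23 [[291.3, 222.8], [291.1, 222.0], [290.9, 221.4], [290.6, 220.9], [290.3, 220.6], [289.9, 220.5], [288.9, 220.7], [287.7, 221.7]]
47 23 [[307.1, 228.3], [307.0, 227.5], [306.8, 226.9], [306.6, 226.5], [306.3, 226.2], [305.9, 226.1], [305.0, 226.4], [303.9, 227.3]]
72 13 [[307.2, 219.7], [307.1, 218.5], [306.9, 217.5], [306.5, 216.7], [306.1, 216.2], [305.5, 215.9], [304.2, 216.1], [302.5, 217.4]]
52 13 [[304.4, 225.6], [304.2, 224.8], [304.0, 224.1], [303.8, 223.6], [303.4, 223.2], [303.0, 223.1], [302.0, 223.3], [300.8, 224.4]]
72 -13 [[298.3, 216.6], [298.2, 215.4], [297.9, 214.4], [297.5, 213.6], [297.0, 213.0], [296.4, 212.8], [295.0, 212.9], [293.2, 214.2]]
52 30 [[310.2, 227.6], [310.1, 226.8], [310.0, 226.1], [309.7, 225.6], [309.4, 225.3], [309.0, 225.2], [308.0, 225.4], [306.8, 226.5]]
```

Fitting the plate's dots gives about 0.12 rad at the start and about 0.27 rad now. The marker is rising; this camera just shows low angles poorly. Continuing along the arc.

{"fn": "jog_arm", "kwargs": {"rows": [[[0,3,-4,0],[0,3,-4,0],[0,3,-4,0],[0,3,-4,0],[0,3,-4,0]]]}}

```text
t: 7.35
tool_pos: [0.4808, -0.0269, 0.1096]
eef_rot: [-0.008, 0.728, 0.686, -0.019]
contact_force: [-5.2, -0.4, 2.3]
finger_gap: -0.0001
```

```bash
python3 go.py -83 0 -20 2;  python3 pic.py s6
```

```text
t 7.35 p [ 0.4808 -0.0269  0.1096] yaw 1.512 tilt [-0.039 -0.015 -0.999] tip rel hinge mm [-77.1  -2.1  -2.4] F [-5.2 -0.4  2.3] q [-0.18  0.17 -0.49  0.95 -0.02 -0.12] gap -0.0
[[0.0, -1.0, 2.0, -0.008], [0.0, -1.0, 2.0, -0.0], [0.0, -0.0, 2.0, -0.0], [0.0, -1.0, 2.0, -0.0], [0.0, -0.0, 2.0, -0.0]]
```

View pics/s6.png

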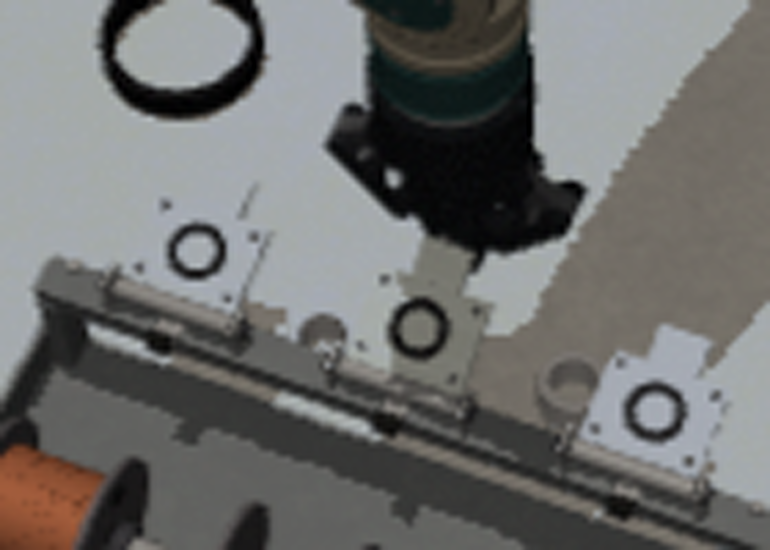

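It's now at about 0.45 rad and rising.

{"fn": "jog_arm", "kwargs": {"rows": [[[0,4,-4,0],[0,4,-4,0],[0,5,-4,0],[0,5,-4,0],[0,5,-4,0]]]}}

```text
t: 7.9
tool_pos: [0.4897, -0.0274, 0.1239]
eef_rot: [-0.02, 0.727, 0.685, -0.032]
contact_force: [-8.5, -0.8, 6.7]
finger_gap: 0.0005
```

```bash
python3 go.py -83 0 -20 2;  python3 pic.py s7
```

```text
t 7.9 p [ 0.4897 -0.0274  0.1239] yaw 1.512 tilt [-0.074 -0.015 -0.997] tip rel hinge mm [-68.2  -2.2  11.9] F [-8.5 -0.8  6.7] q [-0.17  0.19 -0.43  1.02 -0.03 -0.11] gap 0.0
[[0.0, -1.0, 2.0, -0.008], [0.0, -1.0, 2.0, -0.0], [0.0, -1.0, 2.0, -0.0], [0.0, -1.0, 2.0, -0.0], [0.0, -1.0, 2.0, -0.0]]
```

View pics/s7.png

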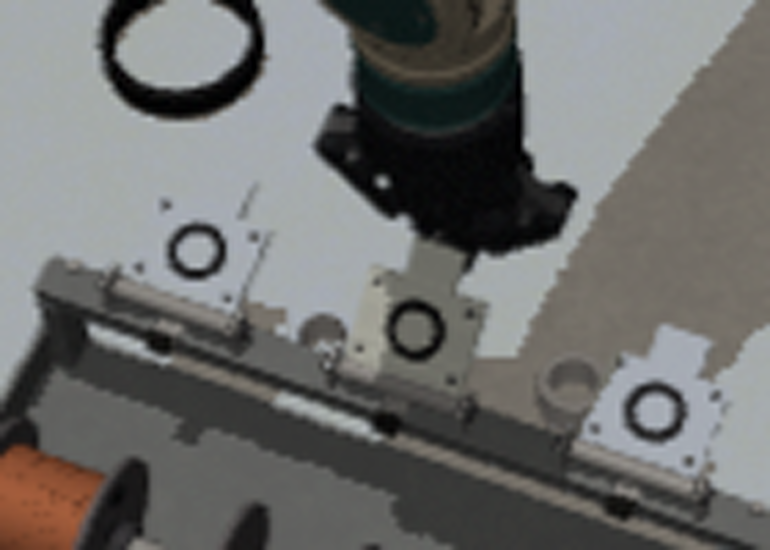

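It's at about 0.65 rad. The vertical force is building because the edge rides up the finger, so I'll raise faster.

{"fn": "jog_arm", "kwargs": {"rows": [[[0,1,-8,0],[0,2,-8,0],[0,3,-8,0],[0,3,-6,0],[0,4,-5,0]]]}}

```text
t: 8.45
tool_pos: [0.5093, -0.0278, 0.1599]
eef_rot: [-0.018, 0.728, 0.685, -0.03]
contact_force: [-0.2, 0.3, -0.5]
finger_gap: 0.0001
```

```bash
python3 go.py -83 0 -20 2;  python3 pic.py s8
```

```text
t 8.45 p [ 0.5093 -0.0278  0.1599] yaw 1.512 tilt [-0.069 -0.015 -0.998] tip rel hinge mm [-48.6  -1.5  47.9] F [-0.2  0.3 -0.5] q [-0.17  0.19 -0.35  1.1  -0.03 -0.11] gap 0.0
[[0.0, -1.0, 2.0, -0.008], [0.0, -1.0, 2.0, -0.0], [0.0, -1.0, 2.0, -0.0], [0.0, -1.0, 2.0, -0.0], [0.0, -1.0, 2.0, -0.0]]
```

View pics/s8.png

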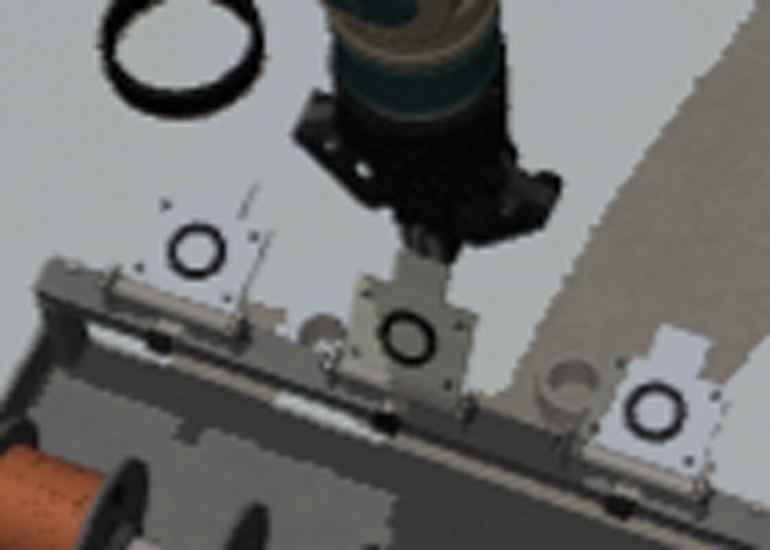

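It's at about 1.0 rad, with the finger overlapping about 12 mm below the tab tip. Now pushing forward to upright.

{"fn": "jog_arm", "kwargs": {"rows": [[[0,5,-1,0],[0,5,-1,0],[0,5,-1,0],[0,5,0,0],[0,5,0,0]]]}}

```text
t: 9.0
tool_pos: [0.5384, -0.0296, 0.1627]
eef_rot: [-0.017, 0.728, 0.685, -0.029]
contact_force: [-0.8, 0.2, 0.1]
finger_gap: 0.0002
```

```bash
python3 go.py -20 0 48 5;  python3 pic.py s9
```

```text
t 9.0 p [ 0.5384 -0.0296  0.1627] yaw 1.511 tilt [-0.065 -0.015 -0.998] tip rel hinge mm [-19.4  -1.9  50.7] F [-0.8  0.2  0.1] q [-0.16  0.23 -0.29  1.12 -0.03 -0.1 ] gap 0.0
[[2.0, -0.0, 3.0, -0.009], [-0.0, -0.0, -0.0, 0.0], [-0.0, -0.0, -0.0, 0.0], [-0.0, -0.0, -0.0, 0.0], [-0.0, -0.0, -0.0, 0.0]]
```

View pics/s9.png

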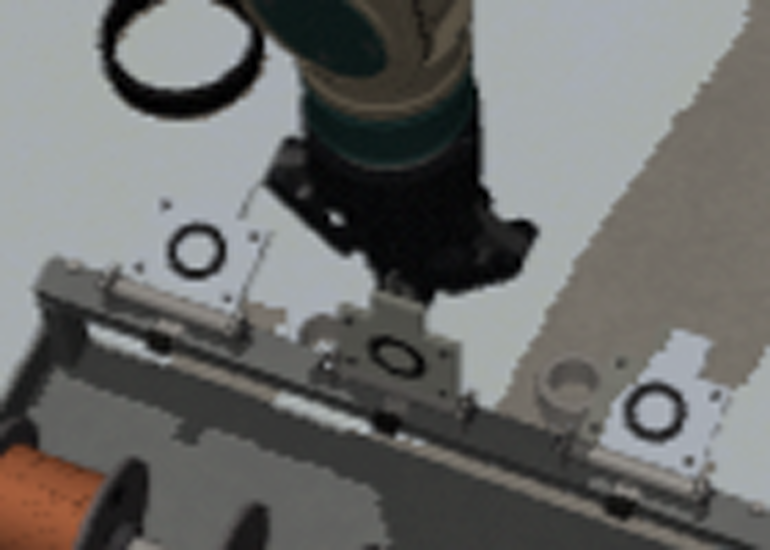

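{"fn": "jog_arm", "kwargs": {"rows": [[[0,4,0,0],[0,4,0,0],[0,5,0,0],[0,5,1,0],[0,5,1,0]]]}}

```text
t: 9.55
tool_pos: [0.5634, -0.0311, 0.1585]
eef_rot: [-0.017, 0.728, 0.685, -0.029]
contact_force: [-0.9, -0.2, 0.4]
finger_gap: -0.0001
```

```bash
python3 go.py 20 0 40 5;  python3 pic.py s10
```

```text
t 9.55 p [ 0.5634 -0.0311  0.1585] yaw 1.511 tilt [-0.065 -0.015 -0.998] tip rel hinge mm [ 5.7 -2.1 46.5] F [-0.9 -0.2  0.4] q [-0.16  0.28 -0.24  1.12 -0.02 -0.1 ] gap -0.0
[[1.0, 5.0, 2.0, -0.009], [1.0, 5.0, 2.0, 0.0], [0.0, 5.0, 2.0, 0.0], [0.0, -0.0, -0.0, 0.0], [0.0, -0.0, -0.0, 0.0]]
```

View pics/s10.png

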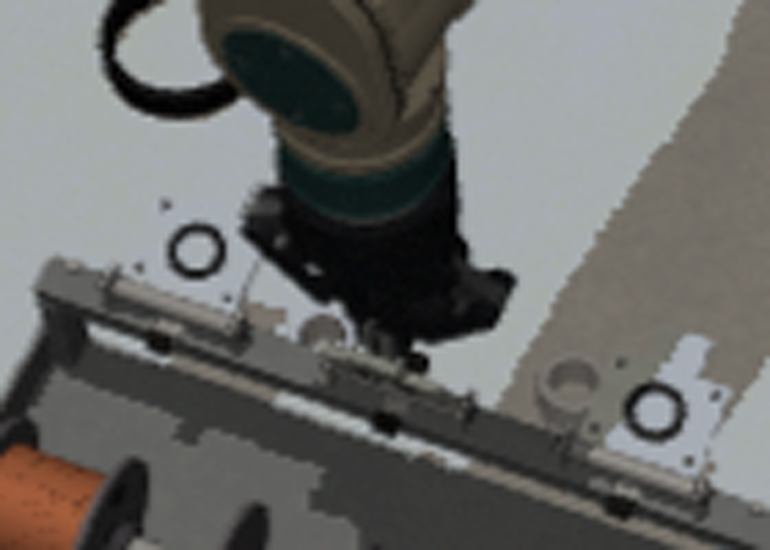

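Past upright. Continuing along the arc: forward and down.

{"fn": "jog_arm", "kwargs": {"rows": [[[0,4,2,0],[0,4,2,0],[0,4,3,0],[0,4,3,0],[0,3,3,0]]]}}

```text
t: 10.1
tool_pos: [0.5846, -0.0326, 0.1434]
eef_rot: [-0.016, 0.728, 0.685, -0.028]
contact_force: [-1.6, 0.2, 0.7]
finger_gap: 0.0007
```

```bash
python3 go.py 36 0 18 5;  python3 pic.py s11
```

```text
t 10.1 p [ 0.5846 -0.0326  0.1434] yaw 1.511 tilt [-0.063 -0.015 -0.998] tip rel hinge mm [26.8 -2.5 31.4] F [-1.6  0.2  0.7] q [-0.15  0.32 -0.21  1.1  -0.02 -0.09] gap 0.001
[[1.0, 3.0, 4.0, -0.009], [1.0, 3.0, 4.0, 0.0], [1.0, 3.0, 4.0, 0.0], [-0.0, 1.0, 1.0, 0.0], [-0.0, -0.0, -0.0, 0.0]]
```

View pics/s11.png

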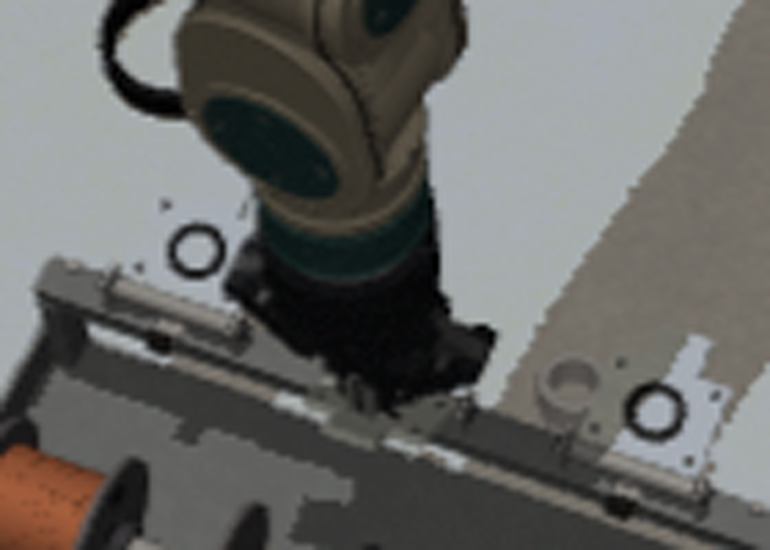

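{"fn": "jog_arm", "kwargs": {"rows": [[[0,3,3,0],[0,2,3,0],[0,2,3,0],[0,1,3,0],[0,1,3,0]]]}}

```text
t: 10.65
tool_pos: [0.5937, -0.0334, 0.1261]
eef_rot: [-0.016, 0.728, 0.685, -0.028]
contact_force: [0.0, 1.4, 1.0]
finger_gap: 0.0
```

```bash
python3 go.py 38 0 4 5
```

```text
t 10.65 p [ 0.5937 -0.0334  0.1261] yaw 1.512 tilt [-0.062 -0.014 -0.998] tip rel hinge mm [35.9 -2.8 14.1] F [0.  1.4 1. ] q [-0.15  0.35 -0.2   1.07 -0.02 -0.09] gap 0.0
[[1.0, 1.0, 5.0, -0.008], [2.0, 2.0, 4.0, -0.0], [-0.0, -0.0, 1.0, -0.0], [-0.0, -0.0, -0.0, -0.0], [-0.0, -0.0, -0.0, -0.0]]
```

{"fn": "jog_arm", "kwargs": {"rows": [[[0,1,3,0],[0,0,3,0],[0,0,3,0],[0,0,2,0],[0,0,2,0]]]}}

```text
t: 11.15
tool_pos: [0.5947, -0.0338, 0.1142]
eef_rot: [-0.015, 0.728, 0.685, -0.027]
contact_force: [-4.0, 2.8, 17.5]
finger_gap: 0.0001
```

```bash
python3 go.py 38 0 2 5; python3 pic.py s12
```

```text
t 11.15 p [ 0.5947 -0.0338  0.1142] yaw 1.512 tilt [-0.061 -0.015 -0.998] tip rel hinge mm [37.  -3.1  2.2] F [-4.   2.8 17.5] q [-0.15  0.37 -0.21  1.05 -0.02 -0.09] gap 0.0
[[3.0, 1.0, 0.0, -0.008], [0.0, -0.0, 0.0, -0.001], [0.0, -0.0, 0.0, 0.0], [0.0, -0.0, 0.0, 0.0], [0.0, -0.0, 0.0, 0.0]]
```

View pics/s12.png

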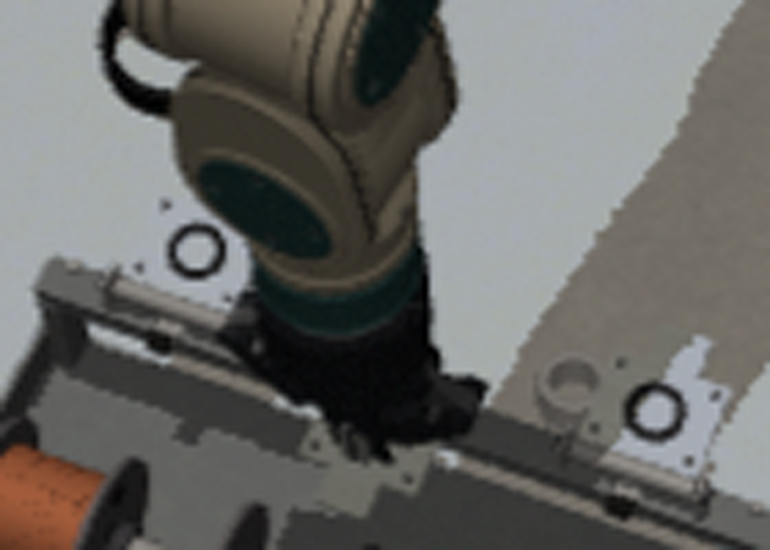

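Fz is 17.5 N with the fingertips 2.2 mm above the pin line, so the plate is at its end stop (its face should be 2.5 mm above). Retracting straight up.

{"fn": "jog_arm", "kwargs": {"rows": [[[0,0,-5,0],[0,0,-10,0],[0,0,-20,0],[0,-10,-30,0],[0,-20,-30,0]]]}}

```text
t: 11.7
tool_pos: [0.5679, -0.0306, 0.2099]
eef_rot: [-0.019, 0.728, 0.685, -0.03]
contact_force: [-0.7, -0.2, 0.3]
finger_gap: -0.0004
```

{"fn": "jog_arm", "kwargs": {"rows": [[[0,-40,-10,0],[0,-45,0,0],[0,-45,0,0],[0,-40,0,0],[0,0,0,0]]]}}

```text
t: 12.2
tool_pos: [0.3956, -0.0203, 0.2376]
eef_rot: [-0.014, 0.728, 0.685, -0.028]
contact_force: [1.4, -0.3, -0.8]
finger_gap: -0.0002
```

```bash
python3 go.py 38 0 2 5; python3 - <<'E'
from cell import robot
import cv2
for n in("scene","top","wrist"):
    p=robot.snapshot(n); cv2.imwrite(f"pics/{n}F.png",p["pixels"])
    if n!="wrist":
        a={"top":(240,150,180,120),"scene":(185,185,190,143)}[n]
        im=p["pixels"][a[1]:a[1]+a[3],a[0]:a[0]+a[2]]
        cv2.imwrite(f"pics/{n}Fc.png",cv2.resize(cv2.convertScaleAbs(im,alpha=1.4),None,fx=4,fy=4,interpolation=cv2.INTER_CUBIC))
E
```

```text
t 12.2 p [ 0.3956 -0.0203  0.2376] yaw 1.511 tilt [-0.06  -0.017 -0.998] tip rel hinge mm [-162.5    0.2  125.6] F [ 1.4 -0.3 -0.8] q [-0.2  -0.09 -0.47  1.25 -0.03 -0.13] gap -0.0
[[0.0, 4.0, 2.0, -0.009], [0.0, 4.0, 2.0, 0.0], [0.0, 4.0, 2.0, 0.0], [0.0, 4.0, 2.0, 0.0], [0.0, 4.0, 2.0, 0.0]]
```

View pics/sceneFc.png

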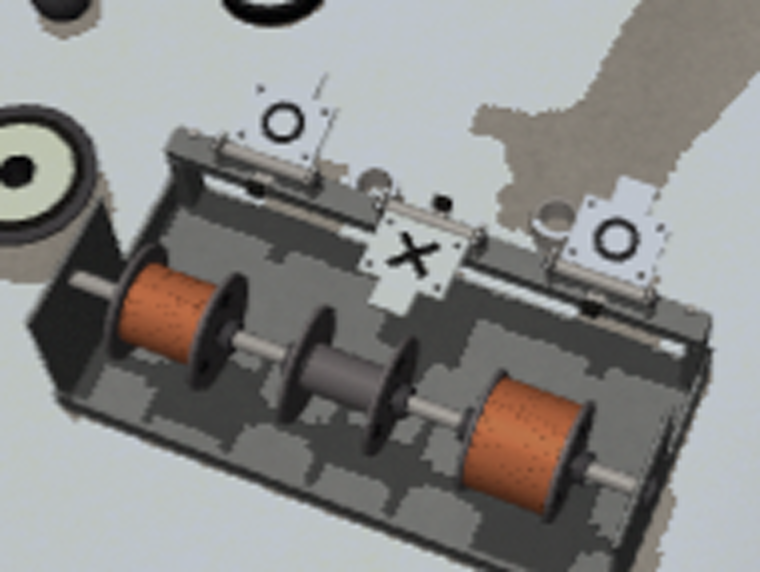

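View pics/topFc.png

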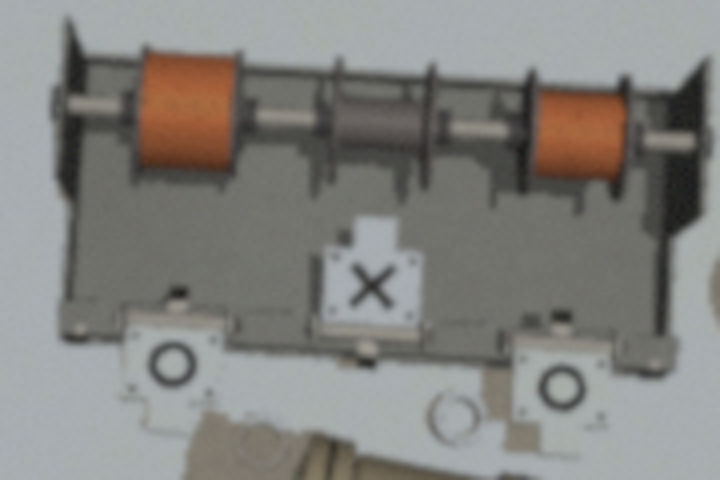

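View pics/wristF.png

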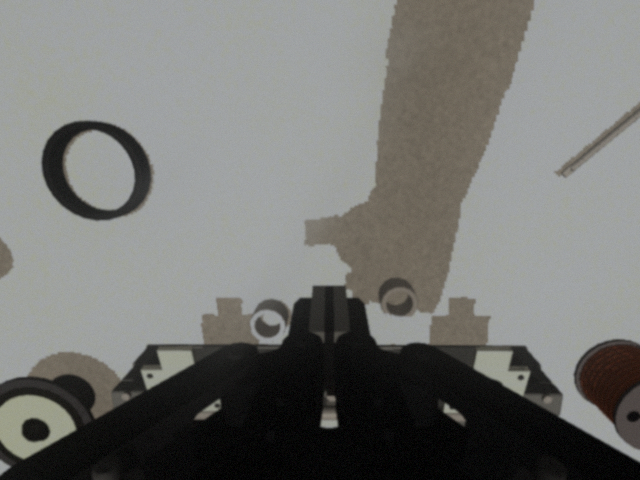

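The scene and top pictures show the cross face up and flat, at (413,253) and (372,287) in the crops. The other two rings look unchanged and the arm is clear. One numeric check of the rest before handing in.

```bash
python3 - <<'E'
from ang import *
a=cv2.imread("pics/scene1raw.png"); b=cv2.imread("pics/sceneF.png")
for g in((339.5,244.5),(256,215.5)): print(ringpos(a,g),ringpos(b,g))
d=cv2.absdiff(cv2.cvtColor(a,6),cv2.cvtColor(b,6)); 
for n,(x,y,w,h) in dict(reels=(205,245,135,75),driver=(168,208,44,45),spare=(375,272,40,40),mic=(185,140,26,52),tape=(236,163,36,28),screw=(385,196,68,30),jar=(457,240,28,28)).items(): print(n,int((d[y:y+h,x:x+w]>40).sum()))
v=r.x
for y in(-13,13):
    print(y,[np.round((proj(P["scene"],X(v,y,72,t)+0)[0]-[185,185])*4,0).tolist() for t in(np.pi,)])
    for t in (0,.05,.1,.2):
        L=(-75+72*np.cos(t)+2.5*np.sin(t),y,90+72*np.sin(t)+2.5*np.cos(t)); print(t,np.round((proj(P["scene"],T(v,L))[0]-[185,185])*4),np.round((proj(P["top"],T(v,L))[0]-[240,150])*4))
E
```

```text
[338.64139087 244.56765815] [338.65443425 244.563128  ]
[255.50044964 215.43120504] [255.50926784 215.43558851]
reels 297
driver 0
spare 0
mic 54
tape 0
screw 0
jar 0
-13 [[367.0, 306.0]]
0 [366. 303.] [394. 216.]
0.05 [366. 300.] [395. 215.]
0.1 [365. 297.] [395. 214.]
0.2 [365. 291.] [396. 214.]
13 [[403.0, 320.0]]
0 [403. 316.] [353. 213.]
0.05 [403. 314.] [353. 212.]
0.1 [402. 311.] [353. 212.]
0.2 [402. 305.] [353. 211.]
```

```bash
python3 - <<'E'
import cv2,numpy as np
a=cv2.imread("pics/scene1raw.png"); b=cv2.imread("pics/sceneF.png")
f=lambda i,r: cv2.resize(i[r[1]:r[1]+r[3],r[0]:r[0]+r[2]],(390,290))
m=(175,120,100,75); q=(205,240,135,75)
cv2.imwrite("pics/chk.png",np.vstack([np.hstack([f(a,m),f(b,m)]),np.hstack([f(a,q),f(b,q)])]))
E
```

```text
(no output)
```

View pics/chk.png

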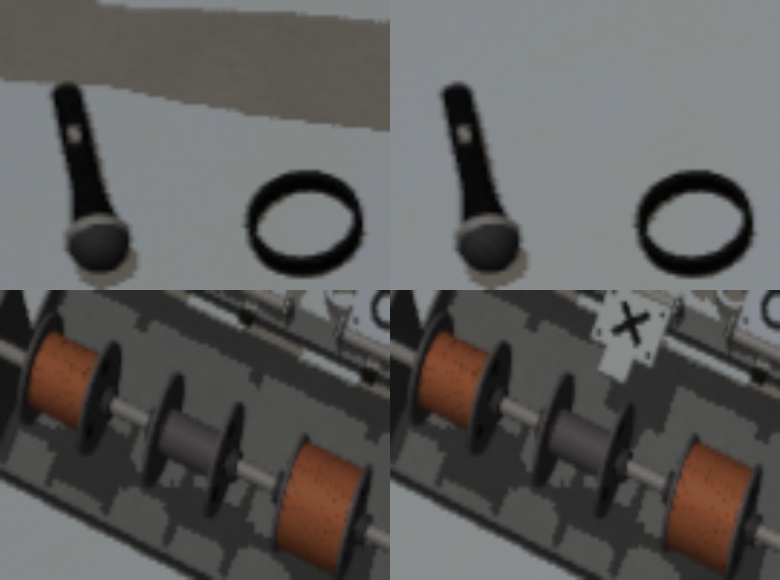

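The microphone difference comes only from the arm's shadow moving away. The microphone, tape roll and reels look the same before and after. Handing in.

```bash
python3 -c "
from cell import robot
print(robot.finish_job())"
```

```text
the job is handed in; nothing more can be done
None
```

The bare reel was the middle one, so I flipped marker 2 over its hinge onto the far side. It now lies flat with the cross face up. I did it with closed fingertips: friction on the tab's end lifted it, then I pushed it over and pressed it down to the stop. I then retracted clear and handed the job in, about 12 s into the 38 s allowed.

**Marker 2:** The final scene and top pictures show the cross up, and the visible tab corners fit an angle within about 0.05 rad of flat. The last press read 17.5 N vertically at the height of the end stop.

**Everything else:** The other two rings moved less than 0.02 px. Before-and-after scene images of the driver, spare reel, tape roll, screwdriver and jar are unchanged. The microphone region differed only because the arm's shadow moved off it. The reel region differed by the flipped marker and its shadow, and the reels look the same. I checked the two coil formers only by eye, and one was partly covered by the arm in the final top picture.

**What did not go smoothly:**
- My first two lifts mostly slipped on the tab's edge, and I may have dragged the marker slightly down before it rose.
- The tool drifted to a tilt of about 4° during the pushing.
- One early contrast crop came out black and was not used.

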